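# Fetch the rear gauge from a crowded hook and seat it in the checking socket

### The job

The orange gauge hangs behind two others on the blue-based hook. First move the grey and the blue gauge onto the spare white-based hook and leave them hanging there, then take the orange gauge off and push it gently down into the slot of the checking socket until it is felt to stand on the hard bottom, its stiff seat pin fully down, and let it go standing there. Nothing may be forced (no more than about 20 N on hooks or socket), no gauge may be dropped, and the other things on the bench stay where they are.

Things in the scene. Friction and masses are not known exactly. Their poses are not given: they have to be found in the camera images.
- orange_gauge: The wanted gauge: orange plate with a dark dot; its lower 70 mm are a straight tongue 44 mm wide (y). Hangs rearmost, about 28 mm from the post. 12 mm thick (x), 150 mm tall, about 180 g. Origin: middle of its lower edge; z up, y across its width, x along its eye's axis (along the pin). Eye and tab: see its two points.
- blue_gauge: Blue gauge, its lower part an upright disc of 70 mm diameter. Hangs in the middle, about 58 mm from the post. 12 mm thick (x), 150 mm tall, about 180 g. Origin: middle of its lower edge; z up, y across its width, x along its eye's axis (along the pin). Eye and tab: see its two points.
- grey_gauge: Bare aluminium gauge, its lower part an upside-down T, 64 mm wide at the foot. Hangs foremost, about 88 mm from the post. 12 mm thick (x), 150 mm tall, about 180 g. Origin: middle of its lower edge; z up, y across its width, x along its eye's axis (along the pin). Eye and tab: see its two points.
- orange_gauge_eye (a point): Point of the orange gauge that lies on the pin's axis while it hangs, 92.2 mm above its lower edge. The eye is a closed hole 18 mm wide, from 70 to 98 mm above the lower edge; its roof is a shallow V (apex at 98 mm, 30 degree slopes) that rests on the pin.
- orange_gauge_tab (a point): Place to grip the orange gauge from above, 136 mm above its lower edge: on the tab, 22 mm wide (y), 12 mm thick (x), from 108 to 150 mm above the lower edge, black strips on its sides. The frame around the eye is 36 mm wide.
- blue_gauge_eye (a point): Point of the blue gauge that lies on the pin's axis while it hangs, 92.2 mm above its lower edge. The eye is a closed hole 18 mm wide, from 70 to 98 mm above the lower edge; its roof is a shallow V (apex at 98 mm, 30 degree slopes) that rests on the pin.
- blue_gauge_tab (a point): Place to grip the blue gauge from above, 136 mm above its lower edge: on the tab, 22 mm wide (y), 12 mm thick (x), from 108 to 150 mm above the lower edge, black strips on its sides. The frame around the eye is 36 mm wide.
- grey_gauge_eye (a point): Point of the grey gauge that lies on the pin's axis while it hangs, 92.2 mm above its lower edge. The eye is a closed hole 18 mm wide, from 70 to 98 mm above the lower edge; its roof is a shallow V (apex at 98 mm, 30 degree slopes) that rests on the pin.
- grey_gauge_tab (a point): Place to grip the grey gauge from above, 136 mm above its lower edge: on the tab, 22 mm wide (y), 12 mm thick (x), from 108 to 150 mm above the lower edge, black strips on its sides. The frame around the eye is 36 mm wide.
- crowded_hook: Crowded hook, blue base 150 x 100 x 12 mm, with the three gauges; it may stand left or right. Fixed. Round post of 18 mm diameter, 179 mm tall; the pin runs from it along the stand's own -x axis, roughly towards the robot. Origin: on the table under the post's axis. Pin: see its root point.
- spare_hook: Spare hook, white base, empty, on the other side; same build as the crowded one. Fixed. Round post of 18 mm diameter, 179 mm tall; the pin runs from it along the stand's own -x axis. Origin: on the table under the post's axis. Pin: see its root point.
- crowded_hook_root (a point): Where the crowded hook's pin axis meets the post's axis, 172 mm above the table. The steel pin (10 mm diameter, level, gives 1 mm per 6 N of load) reaches 120 mm along the stand's -x; its last 8 mm bend up, tip 11 mm above the pin's axis. A gauge clears the tip when lifted 6 to 17 mm from where it hangs.
- spare_hook_root (a point): Where the spare hook's pin axis meets the post's axis, 172 mm above the table. The steel pin (10 mm diameter, level, gives 1 mm per 6 N of load) reaches 120 mm along the stand's -x; its last 8 mm bend up, tip 11 mm above the pin's axis. A gauge clears the tip when lifted 6 to 17 mm from where it hangs.
- socket: Fixed checking socket: dark steel block 56 x 92 x 72 mm (x, y, z) on a foot 90 x 130 x 8 mm, yellow mark on its -x side. Upright slot in the middle of its top for the orange tongue, whose width goes along the socket's y, either way round. Origin: on the table under the slot's centre.
- socket_mouth (a point): Centre of the slot's mouth, 72 mm above the table. Slot 16 mm (x) by 48 mm (y), 4 mm chamfer. Inside, unseen and NOT measured, a hard anvil ends the slot: its top is anywhere from 18 to 50 mm above the table, different each time: feel for it. A brass seat pin stands 8 mm up from the anvil.
- seat_pin (a joint): How far the seat pin is pushed down into the anvil, m: 0 proud, 0.008 flush (the gauge then stands on the hard anvil). Stiff: needs about 6 N all the way, stays where it is left; the gauge's weight alone does not move it. Past flush the force climbs by about 8 N per mm.
- power_driver: Yellow and black power screwdriver lying on the table, about 230 mm long; bystander. Origin: middle of its underside.
- charger: Black charger brick 85 x 50 x 30 mm; bystander. Origin: middle of its underside.
- tape_roll: Amber tape roll, 68 mm diameter, 18 mm high, lying flat between the hooks; bystander. Origin: middle of its underside.
- parts_bin: Blue open parts bin 150 x 100 x 60 mm; bystander. Origin: middle of its underside.
- screw_jar: Clear jar 52 mm diameter, 70 mm high; bystander. Origin: middle of its underside.
- yellow_driver: Yellow-handled screwdriver lying on the table; bystander. Origin: middle of its underside.
Things that resemble listed ones, but are neither listed nor needed, are in the scene too. Of the things that look like the grey_gauge, the largest one is meant.

How it is judged:
On the way, in this order (a step that is already met when the one before it is completed fails the run):
1. the grey and the blue gauge hang on the spare hook, let go, while the orange one still hangs on the crowded hook (x of blue_gauge_eye in the frame of spare_hook between -0.108 and -0.014 m and y of blue_gauge_eye in the frame of spare_hook between -0.006 and 0.006 m and z of blue_gauge_eye in the frame of spare_hook between 0.166 and 0.176 m and angle between each of blue_gauge, grey_gauge's own z axis and vertical below 0.2 rad and contact force between each of blue_gauge, grey_gauge and the fingers below 0.1 N and x of grey_gauge_eye in the frame of spare_hook between -0.108 and -0.014 m and y of grey_gauge_eye in the frame of spare_hook between -0.006 and 0.006 m and z of grey_gauge_eye in the frame of spare_hook between 0.166 and 0.176 m and x of orange_gauge_eye in the frame of crowded_hook above -0.118 m and z of orange_gauge_eye in the frame of crowded_hook above 0.162 m), for 0.2 s.
2. the orange gauge is pushed down by the gripper until it stands on the anvil in the socket (horizontal distance between orange_gauge and socket below 0.006 m and angle between orange_gauge's own z axis and vertical below 0.08 rad and z of orange_gauge in the frame of socket below 0.053 m and value of joint seat_pin above 0.007 m and contact force between orange_gauge and the fingers above 1 N), for 0.1 s.
At the end, for the whole second after the job is handed in: Grey and blue gauges hang on the spare pin (eye 14 to 108 mm from the post, within 6 mm sideways, tilt under 0.2 rad); the orange one stands in the slot (within 6 mm of centre, tilt under 0.08 rad, lower edge under 53 mm high), seat pin down at least 7 mm; all released, at rest (x of blue_gauge_eye in the frame of spare_hook between -0.108 and -0.014 m and y of blue_gauge_eye in the frame of spare_hook between -0.006 and 0.006 m and z of blue_gauge_eye in the frame of spare_hook between 0.166 and 0.176 m and angle between each of blue_gauge, grey_gauge's own z axis and vertical below 0.2 rad and contact force between each of blue_gauge, grey_gauge and the fingers below 0.1 N and x of grey_gauge_eye in the frame of spare_hook between -0.108 and -0.014 m and y of grey_gauge_eye in the frame of spare_hook between -0.006 and 0.006 m and z of grey_gauge_eye in the frame of spare_hook between 0.166 and 0.176 m and horizontal distance between orange_gauge and socket below 0.006 m and angle between orange_gauge's own z axis and vertical below 0.08 rad and z of orange_gauge in the frame of socket below 0.053 m and value of joint seat_pin above 0.007 m and linear speed of each of blue_gauge, grey_gauge, orange_gauge below 0.03 m/s); the robot touches nothing.
It fails at once if a hook is loaded with more than 22 N (contact force between any of crowded_hook, spare_hook and anything else above 22 N).
It fails at once if the socket is loaded with more than 22 N (contact force between socket and anything else above 22 N).
It fails at once if a gauge is dropped (the blue or grey one's lower edge under 40 mm above the table, the orange one's under 8 mm) (height (world z) of any of blue_gauge, grey_gauge below 0.04 m or height (world z) of orange_gauge below 0.008 m).
It fails at once if a bystander is moved by more than 30 mm (distance of any of power_driver, charger, tape_roll, parts_bin, screw_jar, yellow_driver from where it was at the start of the episode above 0.03 m).
It also fails if it takes over 69 s, if anything falls off the work surface, if the arm or the gripper's body presses on something with over 40 N, if the wrist force passes 120 N, or if a joint passes its speed limit or range.

### The arm

A 6-joint arm with a two-finger parallel gripper is mounted at the origin on the work surface. World frame = base frame: x ahead of the robot, y to its left, z up, the work surface at z = 0. Lengths are in m, angles in rad, forces in N, time in s.
With the tool pointing down it reaches from about 0.25 to 0.775 m from the base axis. Payload 4 kg.
Tool frame: the origin (TCP) lies between the finger pads; the fingertips stand 14 mm ahead of it and the grasp point (between the pads) lies 5 mm behind it (robot.nose_length is the distance from the TCP to the fingertips, in m); z points along the fingers, y is the direction in which the jaws open and shut (so a half turn about z gives the same grasp; the last joint's range is limited). The gripper opens to 94 mm and grips with 3 to 60 N. Pads are 16 mm wide; open, the fingers measure 119 mm over their backs; the gripper's body (75 mm by 177 mm) begins 78 mm behind the grasp point.
Start: joints at [1.178, 0.087, 1.371, -0, 1.684, -0.103], TCP at [0.157, 0.527, 0.22] pointing down, gripper open.
Joint ranges: [-3.1, 3.1], [-0.76, 2.03], [0.27, 2.55], [-1.08, 4.22], [0.17, 2.65], [-2.57, 2.57]. Speed limits (rad/s): [2.79, 2.79, 3.14, 3.14, 3.14, 3.14].

### API

Orientations are given as [roll, pitch, yaw] about the fixed x, y, z axes, in that order (R = Rz(yaw) Ry(pitch) Rx(roll)).
In Python, from bench import robot, eyes, finder gives the robot as it stands.
- The arm moves only by the tool play_rows, never from a script. Its argument "rows" is a list of rows, each an object with "linear": the shift along the tool's x, y, z in cm, a list of three; "spin": the turn about the tool's z in degrees. A call has 1 to 12 rows; each row shifts and turns the commanded pose from where the row before left it, along the tool's axes as they then stand; what a row does not reach is not made up. A row lasts 1/12 s, in which the tool goes at most 41.7 mm and 7.16 degrees, less where a joint would pass 70% of its speed; a pose out of reach is approached as far as the arm can. A call with a gripper value outside its range is refused whole. "claw" is the finger opening in cm, from 0 to 9.4, set as the call begins (left out, the last holds). The fingers move at their own pace and stop on an object; the grip force is fixed at half the most. Time passes only in rows, so rows that do not move let the fingers close. It gives the time, the measured TCP pose, the force and the opening at its end, in the units of the state.
- robot.get_obs(): the state, without advancing time (a new reading comes with each control period).
- eyes.snapshot(name): name is "side" or "top" or "wrist"; returns a dict with "frame" (480x640x3 uint8, red, green, blue), "fx", "fy", "cx", "cy" (pixels), "dist" ([k1, k2, p1, p2, k3] as OpenCV has them; the pictures are not rectified), "rvec" (rotation vector, rad) and "tvec" (3), from world to camera coordinates, as OpenCV has them; the wrist camera has in their place "mount" (4x4, takes a point from camera to tool coordinates, whose origin is the TCP and whose axes are the flange's). Camera axes: x right, y down, z forward; pixel columns grow to the right and rows downward; lengths in m; the calibration is good to about 2 mm. A picture is of the moment at which its call begins: read the wrist's pose just before it. There is no depth.
- robot.close_job(): hands the job in, once; it reports no verdict.
Trained networks look in a picture, given as the dict that the camera call returned (one of the last four; its "shot" number tells which), for a name from the list of things; names that differ only in an ending like _2 or _b are one class to them, and where a whole thing is asked for, a point or a joint stands for the part that bears it (a point fixed in the world has none). Each returns a list of dicts, best first, with "conf" (0 to 1); they miss things now and then, are a little off and sometimes report something else, mostly with a low value. They report only what shows in the picture. A call takes as long as a camera call. They do not tell look-alikes from the thing itself.
- finder.silhouettes(picture, name): "pixels" (480x640 bool, what is visible of it) and "box" ([centre column, centre row, width, height] in pixels, round what is visible of it).
The state is a dict: "time": time; "joint_positions": joint angles; "qvel": joint speeds; "joint_torque": joint torques, N m; "tool_pos": TCP position; "ee_rot": TCP orientation; "wrist_force": force on the tool from outside, world axes, zero at the start; "wrist_torque": the same for the moment, N m; "width": finger opening in m.
Only numpy, scipy, OpenCV 4.12 (cv2) and the standard library are available. Lean on these libraries where they do the work, as an engineer would, in place of code of your own. Each camera call takes 0.05 s, during which the arm holds its last target. There are 200 camera calls.

## Working session

There is one attempt and no reset: what is moved stays moved. The work goes in short steps, Python scripts to look and compute and a tool call to move; the robot and the scene stay as the last step left them, time stands still between calls to the robot, and variables do not carry over. Pictures are saved under pics/ and viewed, about 8 in all and at most 12, crops included, and the job is handed in when it is done.

Besides the shell and the picture viewer there is one more tool, called by a JSON object that holds its "api" and its "payload", one argument or row to a line. play_rows: Moves the arm, as the interface text tells. Its arguments: {"type":"object","properties":{"rows":{"type":"array"},"claw":{"type":"number"}},"required":["rows"]}

```bash
mkdir -p pics; ls
python3 - <<'E'
from bench import robot, eyes, finder
import cv2,numpy as np
o=robot.get_obs();print({k:np.round(v,3).tolist() for k,v in o.items()})
for n in("side","top"):
    s=eyes.snapshot(n);cv2.imwrite(f"pics/{n}0.png",s["frame"][:,:,::-1])
    print(n,[s[k] for k in("fx","fy","cx","cy","dist","rvec","tvec")])
    for t in("orange_gauge","blue_gauge","grey_gauge","crowded_hook","spare_hook","socket"):
        for d in finder.silhouettes(s,t): print(t,round(d["conf"],2),np.round(d["box"]))
E
```

```text
pics
{'time': 0.0, 'joint_positions': [1.178, 0.088, 1.372, -0.0, 1.684, -0.103], 'qvel': [-0.0, 0.001, 0.0, -0.0, -0.001, -0.001], 'joint_torque': [-0.002, -34.02, -30.242, 0.071, 0.034, -0.0], 'tool_pos': [0.157, 0.527, 0.218], 'ee_rot': [-3.139, -0.0, 2.852], 'wrist_force': [-0.345, 0.559, -0.345], 'wrist_torque': [-0.042, 0.005, -0.006], 'width': 0.094}
side [530.0277254120704, 530.0277254120704, 324.45485658290454, 242.56703867620692, array([-0.00234736,  0.        ,  0.        ,  0.        ,  0.        ]), array([ 0.768076  , -2.41013184,  1.36049817]), array([0.47122003, 0.30669113, 1.36054904])]
blue_gauge 0.73 [281. 258.  10.  44.]
grey_gauge 0.94 [275. 318.  16.  35.]
grey_gauge 0.7 [295. 265.  16.  53.]
grey_gauge 0.66 [283. 257.  13.  47.]
grey_gauge 0.64 [329. 314.  17.  34.]
crowded_hook 0.68 [275. 280.  62.  74.]
crowded_hook 0.59 [275. 256.   9.  42.]
crowded_hook 0.59 [250. 367.  74.  56.]
crowded_hook 0.52 [334. 291.   6.  26.]
spare_hook 0.55 [333. 223.  30.  55.]
spare_hook 0.41 [281. 256.  15.  51.]
socket 0.75 [335. 290.   7.  28.]
top [533.7951281386229, 533.7951281386229, 310.4191448489698, 240.81004549444347, array([-0.12002453,  0.        ,  0.        ,  0.        ,  0.        ]), array([ 2.11328215, -2.10812365,  0.22133306]), array([0.01778867, 0.61544461, 1.2396446 ])]
orange_gauge 0.84 [255. 221.  21.  23.]
blue_gauge 0.72 [256. 232.  26.  21.]
grey_gauge 0.54 [257. 246.  30.  16.]
grey_gauge 0.4 [254. 311.  11.  14.]
crowded_hook 0.82 [260. 234.  38.  68.]
spare_hook 0.56 [397. 237.  42.  63.]
socket 0.74 [317. 296.  54.  38.]
socket 0.16 [254. 232.  28.  20.]
```

Run:
```python
import cv2,numpy as np
a=cv2.imread("pics/top0.png");b=cv2.imread("pics/side0.png")
cv2.imwrite("pics/topc.png",cv2.resize(a[180:340,200:460],(800,492),interpolation=cv2.INTER_CUBIC))
cv2.imwrite("pics/sidec.png",cv2.resize(b[180:400,190:450],(709,600),interpolation=cv2.INTER_CUBIC))
```

```text
(no output)
```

View pics/topc.png

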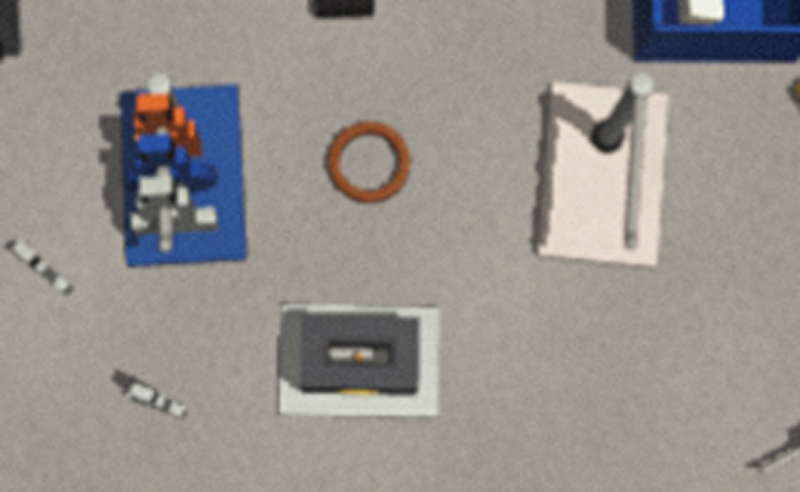

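View pics/side0.png

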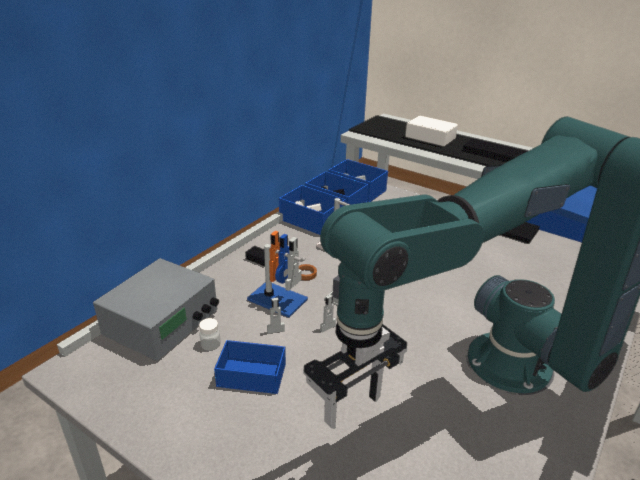

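The top view shows the blue base on the left with orange, blue and grey in a row, their tabs near crop pixels (153,103), (155,148) and (155,187). The spare white hook is on the right, with its post at (642,85) and its tip at (630,243). The socket is centre front, slot near (360,354). Two loose grey look-alikes lie front-left. The arm hides most of this in the side view, so I'll measure from the top view.

```bash
cat > h.py <<'E'
from bench import robot, eyes, finder
import cv2,numpy as np
from scipy.spatial.transform import Rotation as Ro
def pose():
    o=robot.get_obs();T=np.eye(4);T[:3,:3]=Ro.from_euler("xyz",o["ee_rot"]).as_matrix();T[:3,3]=o["tool_pos"];return T
def snap(n):
    T=pose();s=eyes.snapshot(n)
    if n=="wrist": C=T@s["mount"]
    else:
        W=np.eye(4);W[:3,:3]=cv2.Rodrigues(np.array(s["rvec"]))[0];W[:3,3]=s["tvec"];C=np.linalg.inv(W)
    s["C"]=C;s["K"]=np.array([[s["fx"],0,s["cx"]],[0,s["fy"],s["cy"]],[0,0,1.]]);return s
def back(s,p,z):
    q=cv2.undistortPoints(np.array([[p]],float),s["K"],np.array(s["dist"]))[0,0]
    d=s["C"][:3,:3]@[q[0],q[1],1];c=s["C"][:3,3];return c+d*(z-c[2])/d[2]
def proj(s,P):
    W=np.linalg.inv(s["C"]);return cv2.projectPoints(np.array([P],float),cv2.Rodrigues(W[:3,:3])[0],W[:3,3],s["K"],np.array(s["dist"]))[0][0,0]
def shift(P,yaw=None):
    "cm shift along tool axes to TCP at P, spin deg; linear given in tool axes before spinning"
    T=pose();l=T[:3,:3].T@(np.array(P)-T[:3,3])*100
    r=robot.get_obs()["ee_rot"];sp=None
    if yaw is not None:
        sp=-np.degrees((yaw-r[2]+np.pi/2)%np.pi-np.pi/2)
    print("shift cm",np.round(l,2),"spin",sp)
E
python3 - <<'E'
from h import *
s=snap("top")
g=lambda x,y:(200+(x+.5)/800*260-.5,180+(y+.5)/492*160-.5)
for n,p,z in[("cpost",(160,83),.179),("ctip",(165,245),.183),("otab",(153,103),.23),("btab",(155,145),.23),("gtab",(155,187),.23),("spost",(642,85),.179),("stip",(630,243),.183),("slot",(360,354),.072)]:
    print(n,np.round(back(s,g(*p),z),4))
print(eyes.snapshot("wrist")["mount"])
E
```

```text
cpost [0.6697 0.1522 0.179 ]
ctip [0.5482 0.145  0.183 ]
otab [0.6409 0.1508 0.23  ]
btab [0.6106 0.1486 0.23  ]
gtab [0.5807 0.1478 0.23  ]
spost [ 0.6692 -0.2023  0.179 ]
stip [ 0.5504 -0.1886  0.183 ]
slot [0.4825 0.0041 0.072 ]
[[-3.95160506e-04 -9.69699981e-01 -2.44298569e-01  7.12240062e-02]
 [ 9.99999902e-01 -3.34247129e-04 -2.90795940e-04 -3.80036068e-04]
 [ 2.00328722e-04 -2.44298660e-01  9.69700018e-01 -1.65190162e-01]
 [ 0.00000000e+00  0.00000000e+00  0.00000000e+00  1.00000000e+00]]
```

{"api": "play_rows", "payload": {
  "rows": [
    {"linear": [0,0,-4],"spin": 0},
    {"linear": [0,0,-4],"spin": 0},
    {"linear": [-3.6,-1.72,0],"spin": 0},
    {"linear": [-3.6,-1.72,0],"spin": 0},
    {"linear": [-3.6,-1.72,0],"spin": 0},
    {"linear": [-3.6,-1.72,0],"spin": 0},
    {"linear": [-3.6,-1.72,0],"spin": 0},
    {"linear": [-3.6,-1.72,0],"spin": 0},
    {"linear": [-3.6,-1.72,0],"spin": 0},
    {"linear": [-3.6,-1.72,0],"spin": 0},
    {"linear": [-3.6,-1.72,0],"spin": 0},
    {"linear": [-3.6,-1.72,0],"spin": 0}
  ]
}}

```text
time: 1.8
tool_pos: [0.4542, 0.2578, 0.2998]
ee_rot: [3.141, 0.0, 2.852]
wrist_force: [0.6, 0.2, -0.0]
width: 0.0937
```

{"api": "play_rows", "payload": {
  "rows": [
    {"linear": [-3.6,-1.72,0],"spin": 0},
    {"linear": [-3.6,-1.72,0],"spin": 0},
    {"linear": [-3.6,-1.72,0],"spin": 0},
    {"linear": [-3.6,-1.72,0],"spin": 0},
    {"linear": [0,0,0],"spin": -6.7},
    {"linear": [0,0,0],"spin": -6.7},
    {"linear": [0,0,0],"spin": -6.6},
    {"linear": [0,0,0],"spin": 0},
    {"linear": [0,0,0],"spin": 0}
  ]
}}

```text
time: 2.55
tool_pos: [0.5714, 0.1522, 0.2994]
ee_rot: [3.142, -0.0, -3.085]
wrist_force: [-0.5, -0.1, -0.5]
width: 0.0943
```

Run:
```python
from h import *
o=robot.get_obs();print(o["time"],o["tool_pos"],o["ee_rot"],o["wrist_force"])
s=snap("wrist");cv2.imwrite("pics/w1.png",s["frame"][:,:,::-1])
for t in("orange_gauge","blue_gauge","grey_gauge"):
    for d in finder.silhouettes(s,t): print(t,round(d["conf"],2),np.round(d["box"]))
for n,P in dict(cpost=[.6697,.1522,.179],ctip=[.5482,.145,.183],g=[.5807,.1478,.23],b=[.6106,.1486,.23],o=[.6409,.1508,.23]).items(): print(n,proj(s,P))
```

```text
2.55 [0.5714131  0.15223517 0.2994356 ] [ 3.14151052e+00 -1.23225812e-05 -3.08537658e+00] [-0.5369732  -0.14793183 -0.48067962]
orange_gauge 0.69 [316. 329.  46.  64.]
orange_gauge 0.44 [318. 292.  70.  71.]
blue_gauge 0.64 [319. 291.  67.  74.]
grey_gauge 0.95 [342. 100.  45.  33.]
grey_gauge 0.81 [317. 253.  68.  57.]
grey_gauge 0.68 [420. 205.  50.  38.]
grey_gauge 0.43 [193. 263.  62.  55.]
cpost [314.07442818 354.79140784]
ctip [312.8202833  214.52642319]
g [313.16558429 275.00437005]
b [312.09066396 316.60894831]
o [313.03377043 356.61922617]
```

View pics/w1.png

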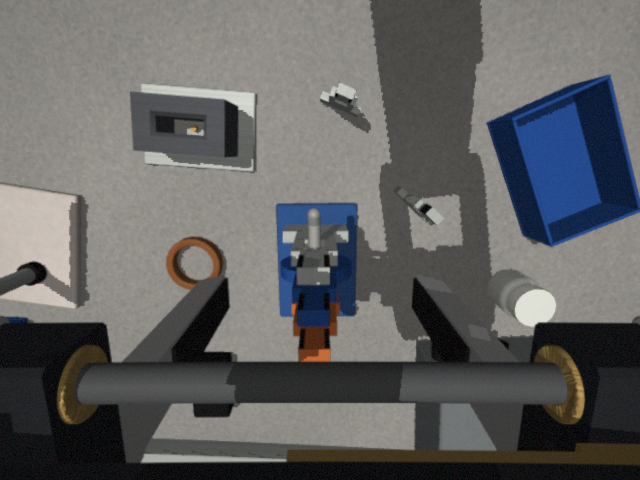

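The wrist view confirms this: grey tab at about (314,277), pin tip at (314,213) and the tabs in line, all within 1–2 px of the top-view estimates. I'll descend on the grey tab.

{"api": "play_rows", "payload": {
  "rows": [
    {"linear": [-0.93,-0.45,0],"spin": 0},
    {"linear": [0,0,3],"spin": 0},
    {"linear": [0,0,3],"spin": 0},
    {"linear": [0,0,2],"spin": 0},
    {"linear": [0,0,0.9],"spin": 0},
    {"linear": [0,0,0],"spin": 0},
    {"linear": [0,0,0],"spin": 0}
  ]
}}

```text
time: 3.33
tool_pos: [0.5813, 0.1483, 0.2109]
ee_rot: [3.142, 0.0, -3.083]
wrist_force: [-0.1, -0.5, 0.6]
width: 0.0939
```

{"api": "play_rows", "payload": {
  "claw": 1.4,
  "rows": [
    {"linear": [0,0,0],"spin": 0},
    {"linear": [0,0,0],"spin": 0},
    {"linear": [0,0,0],"spin": 0},
    {"linear": [0,0,0],"spin": 0},
    {"linear": [0,0,0],"spin": 0},
    {"linear": [0,0,0],"spin": 0},
    {"linear": [0,0,0],"spin": 0},
    {"linear": [0,0,0],"spin": 0}
  ]
}}

```text
time: 4.0
tool_pos: [0.5809, 0.1484, 0.2105]
ee_rot: [3.142, 0.0, -3.082]
wrist_force: [-0.1, 0.3, -0.1]
width: 0.0441
```

{"api": "play_rows", "payload": {
  "rows": [
    {"linear": [0,0,0],"spin": 0},
    {"linear": [0,0,0],"spin": 0},
    {"linear": [0,0,0],"spin": 0},
    {"linear": [0,0,0],"spin": 0},
    {"linear": [0,0,0],"spin": 0},
    {"linear": [0,0,0],"spin": 0}
  ]
}}

```text
time: 4.5
tool_pos: [0.5809, 0.148, 0.2105]
ee_rot: [-3.141, -0.0, -3.083]
wrist_force: [-0.9, -0.2, 0.7]
width: 0.0218
```

{"api": "play_rows", "payload": {
  "rows": [
    {"linear": [0,0,-0.4],"spin": 0},
    {"linear": [0,0,-0.4],"spin": 0},
    {"linear": [0,0,-0.35],"spin": 0},
    {"linear": [0,0,0],"spin": 0},
    {"linear": [0,0,0],"spin": 0}
  ]
}}

```text
time: 4.92
tool_pos: [0.581, 0.1485, 0.2223]
ee_rot: [3.141, 0.001, -3.082]
wrist_force: [0.2, 0.3, -2.7]
width: 0.0217
```

{"api": "play_rows", "payload": {
  "rows": [
    {"linear": [1,0,0],"spin": 0},
    {"linear": [2,0,0],"spin": 0},
    {"linear": [2,0,0],"spin": 0},
    {"linear": [1.5,0,0],"spin": 0},
    {"linear": [0,0,0],"spin": 0}
  ]
}}

```text
time: 5.33
tool_pos: [0.5137, 0.1447, 0.2223]
ee_rot: [3.141, -0.001, -3.082]
wrist_force: [-0.9, -0.1, -2.1]
width: 0.0217
```

{"api": "play_rows", "payload": {
  "rows": [
    {"linear": [0,0,-2.4],"spin": 0},
    {"linear": [0,0,-2.4],"spin": 0},
    {"linear": [0.35,-3.3,0],"spin": 0},
    {"linear": [0.35,-3.3,0],"spin": 0},
    {"linear": [0.35,-3.3,0],"spin": 0},
    {"linear": [0.35,-3.3,0],"spin": 0},
    {"linear": [0.35,-3.3,0],"spin": 0},
    {"linear": [0.35,-3.3,0],"spin": 0},
    {"linear": [0.35,-3.3,0],"spin": 0},
    {"linear": [0.35,-3.3,0],"spin": 0},
    {"linear": [0.3,-3.3,0],"spin": 0},
    {"linear": [0.3,-2.6,0],"spin": 0}
  ]
}}

```text
time: 6.33
tool_pos: [0.5013, -0.1828, 0.2697]
ee_rot: [-3.141, 0.0, -3.084]
wrist_force: [1.4, -0.2, -2.5]
width: 0.0225
```

{"api": "play_rows", "payload": {
  "rows": [
    {"linear": [0,0,0],"spin": 5},
    {"linear": [0,0,0],"spin": 5},
    {"linear": [0,0,0],"spin": 0},
    {"linear": [0,0,0],"spin": 0},
    {"linear": [0,0,0],"spin": 0}
  ]
}}

```text
time: 6.75
tool_pos: [0.5015, -0.1798, 0.2699]
ee_rot: [3.142, 0.0, 3.029]
wrist_force: [-0.0, 0.6, -2.2]
width: 0.0213
```

Run:
```python
from h import *
s=snap("wrist");cv2.imwrite("pics/w2.png",s["frame"][:,:,::-1])
for n,P in dict(spost=[.6692,-.2023,.179],stip=[.5504,-.1886,.183]).items(): print(n,proj(s,P))
shift([.5103,-.1839,.222],3.027)
```

```text
spost [316.63020096 452.34870776]
stip [316.43798204 319.61683925]
shift cm [-0.93 -0.32  4.79] spin 0.08017713252713135
```

View pics/w2.png

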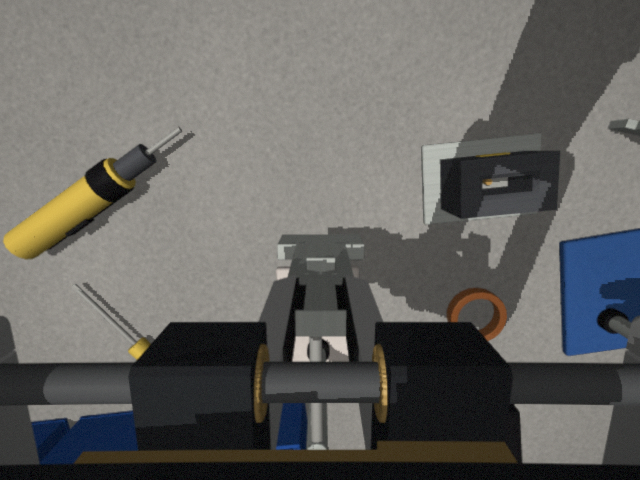

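Post at (317,448) and pin at column 317 match the top-view estimate to within a pixel. I'll line up and slide on.

{"api": "play_rows", "payload": {
  "rows": [
    {"linear": [-0.5,-0.32,1.2],"spin": 0},
    {"linear": [-0.43,0,1.8],"spin": 0},
    {"linear": [0,0,1.8],"spin": 0},
    {"linear": [0,0,0],"spin": 0},
    {"linear": [0,0,0],"spin": 0},
    {"linear": [0,0,0],"spin": 0}
  ]
}}

```text
time: 7.3
tool_pos: [0.5104, -0.1842, 0.2225]
ee_rot: [-3.141, 0.001, 3.027]
wrist_force: [0.7, 0.9, -2.6]
width: 0.022
```

{"api": "play_rows", "payload": {
  "rows": [
    {"linear": [-1,0,0],"spin": 0},
    {"linear": [-1,0,0],"spin": 0},
    {"linear": [-1,0,0],"spin": 0},
    {"linear": [-1,0,0],"spin": 0},
    {"linear": [-1,0,0],"spin": 0},
    {"linear": [-1,0,0],"spin": 0},
    {"linear": [0,0,0],"spin": 0},
    {"linear": [0,0,0],"spin": 0}
  ]
}}

```text
time: 7.97
tool_pos: [0.5703, -0.1911, 0.2215]
ee_rot: [3.141, -0.001, 3.027]
wrist_force: [-0.1, -0.6, -1.8]
width: 0.0223
```

{"api": "play_rows", "payload": {
  "rows": [
    {"linear": [-1.5,0,0],"spin": 0},
    {"linear": [-1.5,0,0],"spin": 0},
    {"linear": [-1.5,0,0],"spin": 0},
    {"linear": [-1,0,0],"spin": 0},
    {"linear": [0,0,0],"spin": 0},
    {"linear": [0,0,0.4],"spin": 0},
    {"linear": [0,0,0.4],"spin": 0},
    {"linear": [0,0,0.2],"spin": 0},
    {"linear": [0,0,0.1],"spin": 0},
    {"linear": [0,0,0],"spin": 0},
    {"linear": [0,0,0],"spin": 0}
  ]
}}

```text
time: 8.88
tool_pos: [0.6239, -0.1973, 0.2114]
ee_rot: [3.141, 0.0, 3.026]
wrist_force: [-0.4, 0.4, -0.8]
width: 0.0221
```

{"api": "play_rows", "payload": {
  "rows": [
    {"linear": [0,0,0.1],"spin": 0},
    {"linear": [0,0,0],"spin": 0},
    {"linear": [0,0,0],"spin": 0}
  ]
}}

```text
time: 9.13
tool_pos: [0.6241, -0.1973, 0.2108]
ee_rot: [3.142, 0.0, 3.026]
wrist_force: [-3.1, 1.7, 2.3]
width: 0.0218
```

{"api": "play_rows", "payload": {
  "claw": 5.5,
  "rows": [
    {"linear": [0,0,0],"spin": 0},
    {"linear": [0,0,0],"spin": 0},
    {"linear": [0,0,0],"spin": 0},
    {"linear": [0,0,0],"spin": 0},
    {"linear": [0,0,0],"spin": 0},
    {"linear": [0,0,-2],"spin": 0},
    {"linear": [0,0,-3],"spin": 0},
    {"linear": [0,0,-3.5],"spin": 0},
    {"linear": [2,0,0],"spin": 0},
    {"linear": [2,0,0],"spin": 0},
    {"linear": [0,0,0],"spin": 0},
    {"linear": [0,0,0],"spin": 0}
  ]
}}

```text
time: 10.13
tool_pos: [0.5844, -0.1928, 0.2955]
ee_rot: [-3.141, 0.001, 3.026]
wrist_force: [0.5, -0.1, 1.3]
width: 0.0552
```

Run:
```python
from h import *
s=snap("wrist")
print(robot.get_obs()["width"])
print("expect",proj(s,[.6239,-.1973,.23]),"post",proj(s,[.6692,-.2023,.179]))
for d in finder.silhouettes(s,"grey_gauge"): print(d["conf"],d["box"])
cv2.imwrite("pics/w3.png",s["frame"][:,:,::-1])
shift([.6106,.149,.30],-3.082)
```

```text
0.055101138556007095
expect [321.0092197  320.00332868] post [321.21416368 343.14475609]
0.97 [321.6, 290.6, 68.1, 75.6]
0.74 [625.0, 46.0, 29.9, 20.8]
shift cm [ 1.39 34.25 -0.55] spin -10.016073776804484
```

View pics/w3.png

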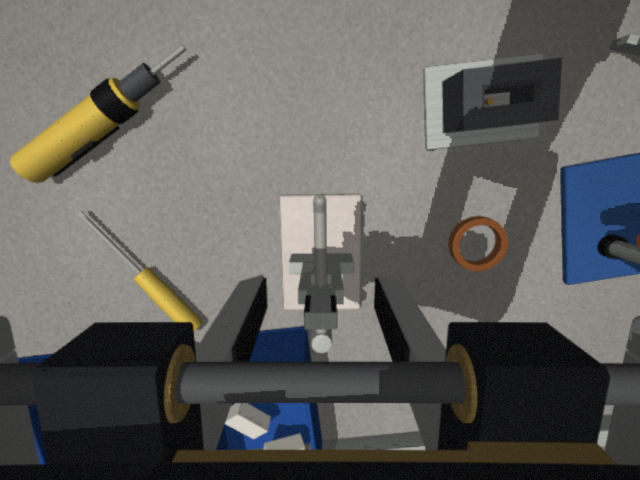

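Grey hangs straight on the spare pin, its tab at (321,320) as expected. Blue is next.

{"api": "play_rows", "payload": {
  "rows": [
    {"linear": [0.2,3.8,0],"spin": 0},
    {"linear": [0.2,3.8,0],"spin": 0},
    {"linear": [0.2,3.8,0],"spin": 0},
    {"linear": [0.2,3.8,0],"spin": 0},
    {"linear": [0.2,3.8,0],"spin": 0},
    {"linear": [0.2,3.8,0],"spin": 0},
    {"linear": [0.1,3.8,0],"spin": 0},
    {"linear": [0.1,3.8,0],"spin": 0},
    {"linear": [0,3.8,0],"spin": 0},
    {"linear": [0,0,0],"spin": -5},
    {"linear": [0,0,0],"spin": -5},
    {"linear": [0,0,0],"spin": 0}
  ]
}}

```text
time: 11.23
tool_pos: [0.6106, 0.15, 0.2936]
ee_rot: [-3.141, -0.002, -3.079]
wrist_force: [0.0, -0.5, -0.7]
width: 0.0549
```

{"api": "play_rows", "payload": {
  "rows": [
    {"linear": [0,0,0],"spin": 0},
    {"linear": [0,0,0],"spin": 0}
  ]
}}

```text
time: 11.4
tool_pos: [0.6104, 0.1483, 0.2944]
ee_rot: [3.141, -0.001, -3.085]
wrist_force: [-0.3, -1.1, 0.1]
width: 0.0549
```

Run:
```python
from h import *
s=snap("wrist")
for t in("blue_gauge","orange_gauge"):
  for d in finder.silhouettes(s,t): print(t,d["conf"],d["box"])
print(proj(s,[.6106,.149,.23]),proj(s,[.6409,.1508,.23]),proj(s,[.5482,.145,.183]))
cv2.imwrite("pics/w4.png",s["frame"][180:420,160:480,::-1].repeat(2,0).repeat(2,1))
shift([.6106,.1491,.2108],-3.082)
```

```text
blue_gauge 0.55 [323.4, 246.8, 72.6, 59.6]
blue_gauge 0.44 [6.7, 221.2, 13.3, 11.6]
orange_gauge 0.88 [323.4, 289.0, 50.0, 61.3]
[321.63432228 264.71732379] [321.71768687 308.43190612] [320.84709662 163.04019717]
shift cm [-0.05  0.11  8.41] spin -0.12370240869117483
```

View pics/w4.png

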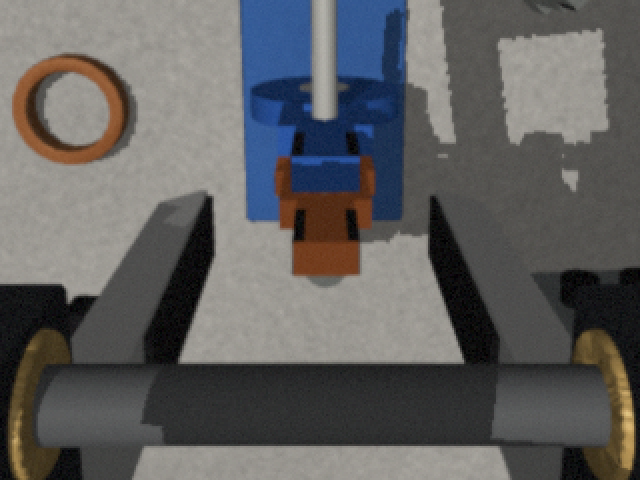

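Blue tab top sits at full-frame (322.5,267.5), about 2 mm beyond the estimate, so I'll correct for that and grip.

{"api": "play_rows", "payload": {
  "rows": [
    {"linear": [-0.2,0.15,2],"spin": 0},
    {"linear": [0,0,3],"spin": 0},
    {"linear": [0,0,2.5],"spin": 0},
    {"linear": [0,0,0.9],"spin": 0},
    {"linear": [0,0,0],"spin": 0},
    {"linear": [0,0,0],"spin": 0}
  ]
}}

```text
time: 12.05
tool_pos: [0.612, 0.1499, 0.2115]
ee_rot: [3.141, 0.0, -3.083]
wrist_force: [-0.3, 0.3, 1.5]
width: 0.055
```

{"api": "play_rows", "payload": {
  "claw": 1.4,
  "rows": [
    {"linear": [0,0,0],"spin": 0},
    {"linear": [0,0,0],"spin": 0},
    {"linear": [0,0,0],"spin": 0},
    {"linear": [0,0,0],"spin": 0},
    {"linear": [0,0,0],"spin": 0},
    {"linear": [0,0,0],"spin": 0},
    {"linear": [0,0,0],"spin": 0},
    {"linear": [0,0,0],"spin": 0}
  ]
}}

```text
time: 12.72
tool_pos: [0.6121, 0.15, 0.2114]
ee_rot: [-3.141, 0.001, -3.082]
wrist_force: [-0.3, -0.8, 1.4]
width: 0.0214
```

{"api": "play_rows", "payload": {
  "rows": [
    {"linear": [0,0,-0.4],"spin": 0},
    {"linear": [0,0,-0.4],"spin": 0},
    {"linear": [0,0,-0.35],"spin": 0},
    {"linear": [0,0,0],"spin": 0},
    {"linear": [0,0,0],"spin": 0},
    {"linear": [0,0,0],"spin": 0}
  ]
}}

```text
time: 13.22
tool_pos: [0.6118, 0.1502, 0.2222]
ee_rot: [3.141, -0.001, -3.082]
wrist_force: [-0.9, -0.2, -1.2]
width: 0.0219
```

{"api": "play_rows", "payload": {
  "rows": [
    {"linear": [1,0,0],"spin": 0},
    {"linear": [2,0,0],"spin": 0},
    {"linear": [2,0,0],"spin": 0},
    {"linear": [2,0,0],"spin": 0},
    {"linear": [2,0,0],"spin": 0},
    {"linear": [0.8,0,0],"spin": 0},
    {"linear": [0,0,0],"spin": 0}
  ]
}}

```text
time: 13.8
tool_pos: [0.5129, 0.1444, 0.2229]
ee_rot: [3.141, 0.001, -3.082]
wrist_force: [0.2, 0.2, -1.5]
width: 0.0218
```

{"api": "play_rows", "payload": {
  "rows": [
    {"linear": [0,0,-2.4],"spin": 0},
    {"linear": [0,0,-2.4],"spin": 0},
    {"linear": [0.2,-3.4,0],"spin": 0},
    {"linear": [0.2,-3.4,0],"spin": 0},
    {"linear": [0.2,-3.4,0],"spin": 0},
    {"linear": [0.2,-3.4,0],"spin": 0},
    {"linear": [0.2,-3.4,0],"spin": 0},
    {"linear": [0.2,-3.4,0],"spin": 0},
    {"linear": [0.2,-3.4,0],"spin": 0},
    {"linear": [0.2,-3.4,0],"spin": 0},
    {"linear": [0.2,-3.4,0],"spin": 0},
    {"linear": [0.2,-2.2,0],"spin": 0}
  ]
}}

```text
time: 14.8
tool_pos: [0.5141, -0.1881, 0.2699]
ee_rot: [-3.14, -0.0, -3.085]
wrist_force: [0.2, 0.9, -1.2]
width: 0.0218
```

{"api": "play_rows", "payload": {
  "rows": [
    {"linear": [0,0,0],"spin": 5},
    {"linear": [0,0,0],"spin": 5},
    {"linear": [0,0,0],"spin": 0},
    {"linear": [0,0,0],"spin": 0},
    {"linear": [0,0,0],"spin": 0}
  ]
}}

```text
time: 15.22
tool_pos: [0.514, -0.1844, 0.2703]
ee_rot: [3.142, 0.0, 3.028]
wrist_force: [0.6, 0.3, -0.8]
width: 0.022
```

Run:
```python
from h import *
shift([.5103,-.1841,.2225],3.027)
```

```text
shift cm [ 0.37 -0.02  4.78] spin 0.08094848516504564
```

{"api": "play_rows", "payload": {
  "rows": [
    {"linear": [0.37,0,1.2],"spin": 0},
    {"linear": [0,0,1.8],"spin": 0},
    {"linear": [0,0,1.75],"spin": 0},
    {"linear": [0,0,0],"spin": 0},
    {"linear": [0,0,0],"spin": 0},
    {"linear": [0,0,0],"spin": 0}
  ]
}}

```text
time: 15.72
tool_pos: [0.5104, -0.1838, 0.224]
ee_rot: [-3.141, 0.001, 3.027]
wrist_force: [1.0, 0.5, -1.7]
width: 0.0221
```

{"api": "play_rows", "payload": {
  "rows": [
    {"linear": [-1,0,0],"spin": 0},
    {"linear": [-1,0,0],"spin": 0},
    {"linear": [-1,0,0],"spin": 0},
    {"linear": [-1,0,0],"spin": 0},
    {"linear": [-1,0,0],"spin": 0},
    {"linear": [-1,0,0],"spin": 0},
    {"linear": [0,0,0],"spin": 0},
    {"linear": [0,0,0],"spin": 0}
  ]
}}

```text
time: 16.38
tool_pos: [0.5701, -0.1908, 0.2224]
ee_rot: [3.141, -0.001, 3.027]
wrist_force: [0.8, 0.2, -2.5]
width: 0.022
```

{"api": "play_rows", "payload": {
  "rows": [
    {"linear": [-1,0,0],"spin": 0},
    {"linear": [-1,0,0],"spin": 0},
    {"linear": [-0.2,0,0],"spin": 0},
    {"linear": [0,0,0],"spin": 0},
    {"linear": [0,0,0.4],"spin": 0},
    {"linear": [0,0,0.4],"spin": 0},
    {"linear": [0,0,0.2],"spin": 0},
    {"linear": [0,0,0.1],"spin": 0},
    {"linear": [0,0,0],"spin": 0},
    {"linear": [0,0,0],"spin": 0}
  ]
}}

```text
time: 17.22
tool_pos: [0.5911, -0.1933, 0.2121]
ee_rot: [-3.141, 0.0, 3.026]
wrist_force: [0.4, -0.7, -1.0]
width: 0.022
```

{"api": "play_rows", "payload": {
  "rows": [
    {"linear": [0,0,0.1],"spin": 0},
    {"linear": [0,0,0.05],"spin": 0},
    {"linear": [0,0,0],"spin": 0}
  ]
}}

```text
time: 17.47
tool_pos: [0.5913, -0.1934, 0.2114]
ee_rot: [-3.141, 0.001, 3.026]
wrist_force: [-2.4, 0.6, 2.4]
width: 0.0216
```

{"api": "play_rows", "payload": {
  "claw": 5.5,
  "rows": [
    {"linear": [0,0,0],"spin": 0},
    {"linear": [0,0,0],"spin": 0},
    {"linear": [0,0,0],"spin": 0},
    {"linear": [0,0,0],"spin": 0},
    {"linear": [0,0,0],"spin": 0},
    {"linear": [0,0,-2],"spin": 0},
    {"linear": [0,0,-3],"spin": 0},
    {"linear": [0,0,-3.5],"spin": 0},
    {"linear": [2,0,0],"spin": 0},
    {"linear": [2,0,0],"spin": 0},
    {"linear": [0,0,0],"spin": 0},
    {"linear": [0,0,0],"spin": 0}
  ]
}}

```text
time: 18.47
tool_pos: [0.5514, -0.1886, 0.296]
ee_rot: [-3.141, 0.001, 3.026]
wrist_force: [0.5, 0.1, 0.6]
width: 0.055
```

Run:
```python
from h import *
s=snap("wrist")
print("expect b,g",proj(s,[.5911,-.1933,.23]),proj(s,[.6239,-.1973,.23]))
for t in("blue_gauge","grey_gauge"):
  for d in finder.silhouettes(s,t): print(t,d["conf"],d["box"])
cv2.imwrite("pics/w5.png",s["frame"][:,:,::-1])
# socket mouth look from here too
for d in finder.silhouettes(s,"socket"): print("sock",d["conf"],d["box"])
shift([.641,.1514,.295],-3.082)
```

```text
expect b,g [320.74650576 320.00121714] [320.47477386 363.81592195]
blue_gauge 0.83 [315.6, 290.8, 68.5, 83.5]
grey_gauge 0.95 [620.9, 79.2, 35.3, 21.3]
sock 0.92 [486.0, 134.6, 136.2, 91.9]
sock 0.38 [320.4, 321.6, 61.1, 83.5]
sock 0.27 [319.9, 278.1, 85.3, 115.2]
sock 0.26 [318.2, 292.2, 73.7, 78.1]
shift cm [-4.930e+00  3.481e+01 -3.000e-02] spin -10.006647259665712
```

View pics/w5.png

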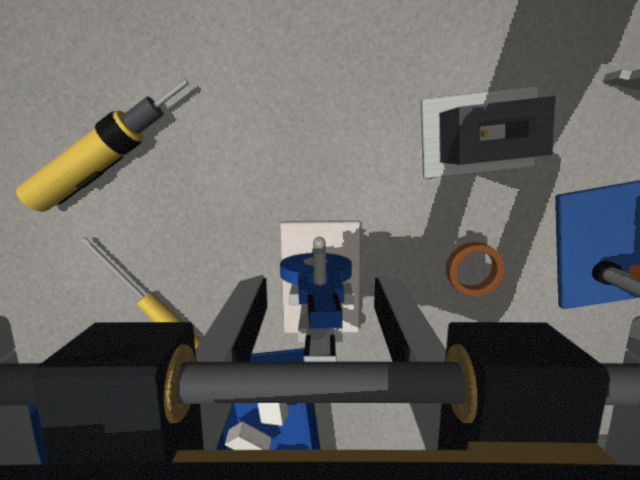

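Blue hangs ahead of grey on the spare pin, tab at (324,317), swinging a few degrees at most. Next, orange.

{"api": "play_rows", "payload": {
  "rows": [
    {"linear": [-0.5,3.87,0],"spin": 0},
    {"linear": [-0.6,3.87,0],"spin": 0},
    {"linear": [-0.6,3.87,0],"spin": 0},
    {"linear": [-0.6,3.87,0],"spin": 0},
    {"linear": [-0.6,3.87,0],"spin": 0},
    {"linear": [-0.6,3.87,0],"spin": 0},
    {"linear": [-0.5,3.87,0],"spin": 0},
    {"linear": [-0.5,3.87,0],"spin": 0},
    {"linear": [-0.43,3.87,0],"spin": 0},
    {"linear": [0,0,0],"spin": -5},
    {"linear": [0,0,0],"spin": -5},
    {"linear": [0,0,0],"spin": 0}
  ]
}}

```text
time: 19.67
tool_pos: [0.6411, 0.1531, 0.294]
ee_rot: [-3.141, -0.002, -3.079]
wrist_force: [-0.5, -0.1, 0.9]
width: 0.0549
```

{"api": "play_rows", "payload": {
  "rows": [
    {"linear": [0,0,0],"spin": 0},
    {"linear": [0,0,0],"spin": 0}
  ]
}}

```text
time: 19.83
tool_pos: [0.6409, 0.1514, 0.2951]
ee_rot: [3.142, -0.0, -3.085]
wrist_force: [0.0, -0.6, 0.4]
width: 0.0547
```

Run:
```python
from h import *
s=snap("wrist")
for d in finder.silhouettes(s,"orange_gauge"): print(d["conf"],d["box"])
for d in finder.silhouettes(s,"socket"): print("sock",d["conf"],d["box"])
print(proj(s,[.641,.1516,.23]),proj(s,[.6697,.1522,.179]))
# top-face of orange: brightest orange in tab columns
cv2.imwrite("pics/w6.png",s["frame"][180:420,160:480,::-1].repeat(2,0).repeat(2,1))
shift([.641,.1516,.2108],-3.082)
```

```text
0.67 [204.8, 325.9, 33.8, 34.1]
sock 0.89 [189.7, 61.9, 139.2, 101.0]
[320.92991979 264.19902965] [319.52327275 279.64248342]
shift cm [-0.03  0.05  8.48] spin -0.11928865695206951
```

View pics/w6.png

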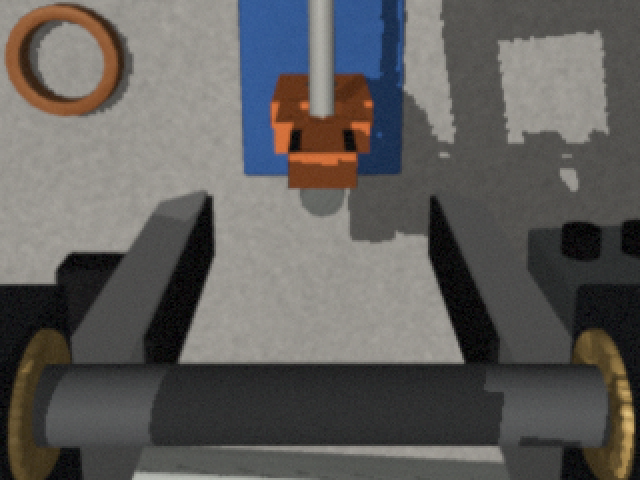

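Orange tab top is at about (321.5,265) and I predicted (321,264). Gripping.

{"api": "play_rows", "payload": {
  "rows": [
    {"linear": [-0.05,0.07,2],"spin": 0},
    {"linear": [0,0,3],"spin": 0},
    {"linear": [0,0,2.5],"spin": 0},
    {"linear": [0,0,0.95],"spin": 0},
    {"linear": [0,0,0],"spin": 0},
    {"linear": [0,0,0],"spin": 0}
  ]
}}

```text
time: 20.48
tool_pos: [0.6411, 0.1521, 0.2114]
ee_rot: [3.142, -0.0, -3.083]
wrist_force: [0.4, -0.4, 0.6]
width: 0.0552
```

{"api": "play_rows", "payload": {
  "claw": 1.4,
  "rows": [
    {"linear": [0,0,0],"spin": 0},
    {"linear": [0,0,0],"spin": 0},
    {"linear": [0,0,0],"spin": 0},
    {"linear": [0,0,0],"spin": 0},
    {"linear": [0,0,0],"spin": 0},
    {"linear": [0,0,0],"spin": 0},
    {"linear": [0,0,0],"spin": 0},
    {"linear": [0,0,0],"spin": 0}
  ]
}}

```text
time: 21.15
tool_pos: [0.6413, 0.152, 0.2115]
ee_rot: [-3.141, 0.001, -3.083]
wrist_force: [0.3, -1.8, 1.2]
width: 0.0216
```

{"api": "play_rows", "payload": {
  "rows": [
    {"linear": [0,0,-0.4],"spin": 0},
    {"linear": [0,0,-0.4],"spin": 0},
    {"linear": [0,0,-0.35],"spin": 0},
    {"linear": [0,0,0],"spin": 0},
    {"linear": [0,0,0],"spin": 0},
    {"linear": [0,0,0],"spin": 0}
  ]
}}

```text
time: 21.65
tool_pos: [0.641, 0.1525, 0.2222]
ee_rot: [3.141, -0.001, -3.082]
wrist_force: [-1.2, 0.4, -2.4]
width: 0.0218
```

{"api": "play_rows", "payload": {
  "rows": [
    {"linear": [1,0,0],"spin": 0},
    {"linear": [2,0,0],"spin": 0},
    {"linear": [2,0,0],"spin": 0},
    {"linear": [2,0,0],"spin": 0},
    {"linear": [2,0,0],"spin": 0},
    {"linear": [2,0,0],"spin": 0},
    {"linear": [1.7,0,0],"spin": 0},
    {"linear": [0,0,0],"spin": 0},
    {"linear": [0,0,-2.5],"spin": 0},
    {"linear": [0,0,-2.5],"spin": 0}
  ]
}}

```text
time: 22.48
tool_pos: [0.5134, 0.1447, 0.2709]
ee_rot: [-3.141, -0.004, -3.082]
wrist_force: [0.9, -0.8, -1.7]
width: 0.0217
```

{"api": "play_rows", "payload": {
  "rows": [
    {"linear": [1.5,-3.5,0],"spin": 0},
    {"linear": [1.5,-2,0],"spin": 0},
    {"linear": [0,0,0],"spin": 0},
    {"linear": [0,0,0],"spin": 0},
    {"linear": [0,0,0],"spin": 0},
    {"linear": [0,0,0],"spin": 0}
  ]
}}

```text
time: 22.98
tool_pos: [0.4881, 0.0888, 0.272]
ee_rot: [3.141, -0.0, -3.082]
wrist_force: [-0.2, 0.2, -1.6]
width: 0.0216
```

Run:
```python
from h import *
o=robot.get_obs();print(o["tool_pos"],o["ee_rot"])
s=snap("wrist");np.save("s7.npy",{k:s[k] for k in("C","K","dist")},allow_pickle=True)
p=proj(s,[.4825,.0041,.072]);print(p)
x,y=int(p[0]),int(p[1]);x0,y0=max(0,x-80),max(0,y-60);print(x0,y0)
cv2.imwrite("pics/w7.png",cv2.resize(s["frame"][y0:y0+120,x0:x0+160,::-1],None,fx=5,fy=5,interpolation=cv2.INTER_CUBIC))
```

```text
[0.48808631 0.08876844 0.27200128] [ 3.14106579e+00 -4.69391725e-04 -3.08168360e+00]
[235.31961266 213.39105571]
155 153
```

View pics/w7.png

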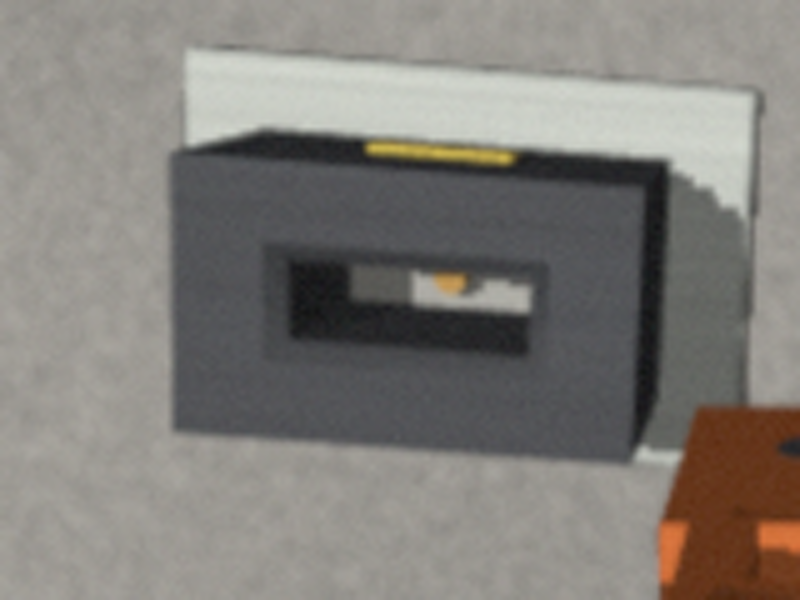

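The socket top face has corners at crop (173,152), (647,184), (632,460) and (175,431). The chamfer corners are (266,244), (548,265), (540,372) and (270,350), with a brass pin visible inside. Backprojecting both sets.

Run:
```python
from h import *
s=np.load("s7.npy",allow_pickle=True).item()
for c in([(173,152),(647,184),(632,460),(175,431)],[(266,244),(548,265),(540,372),(270,350)]):
    P=np.array([back(s,(155+(x+.5)/5-.5,153+(y+.5)/5-.5),.072)[:2] for x,y in c])
    e=P[1]-P[0]+P[2]-P[3];f=P[0]-P[3]+P[1]-P[2]
    print("centre",P.mean(0),"y-len",np.linalg.norm(e)/2,"x-len",np.linalg.norm(f)/2,"yaw",np.arctan2(e[1],e[0])-np.pi/2, np.arctan2(-f[1],-f[0]))
shift([.4825,.0045,.25])
```

```text
centre [0.48355258 0.0049086 ] y-len 0.09173331369527947 x-len 0.05566496759307975 yaw -0.006165814356743127 -0.01953607076076512
centre [0.48331236 0.00464773] y-len 0.05441869731777808 x-len 0.02136281435537716 yaw -0.018843927574407893 -0.014978606711225317
shift cm [ 1.06 -8.39  2.19] spin None
```

{"api": "play_rows", "payload": {
  "rows": [
    {"linear": [0.4,-3.5,0],"spin": 0},
    {"linear": [0.4,-3.5,0],"spin": 0},
    {"linear": [0.21,-1.37,0],"spin": 0},
    {"linear": [0,0,0],"spin": 4.1},
    {"linear": [0,0,2],"spin": 0},
    {"linear": [0,0,2],"spin": 0},
    {"linear": [0,0,1.8],"spin": 0},
    {"linear": [0,0,0],"spin": 0},
    {"linear": [0,0,0],"spin": 0},
    {"linear": [0,0,0],"spin": 0},
    {"linear": [0,0,0],"spin": 0}
  ]
}}

```text
time: 23.95
tool_pos: [0.4834, 0.0042, 0.2161]
ee_rot: [-3.141, 0.003, 3.13]
wrist_force: [-0.6, 0.4, -1.0]
width: 0.0217
```

Run:
```python
from h import *
shift([.483,.0046,.2134],3.1296)
s=snap("wrist")
cv2.imwrite("pics/w8.png",cv2.resize(s["frame"][180:380,200:440,::-1],None,fx=3,fy=3,interpolation=cv2.INTER_CUBIC))
```

```text
shift cm [0.04 0.04 0.27] spin 0.01441064011864584
```

View pics/w8.png

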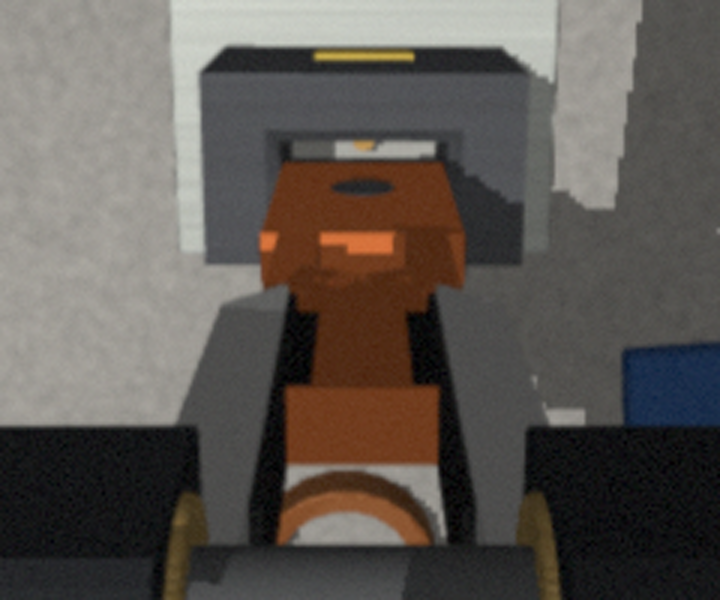

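The tongue's lower edge is centred on the slot, both at column 364. Going down in small steps and watching the force.

{"api": "play_rows", "payload": {
  "rows": [
    {"linear": [0.02,0.02,0.3],"spin": 0},
    {"linear": [0,0,0.3],"spin": 0},
    {"linear": [0,0,0.3],"spin": 0},
    {"linear": [0,0,0.2],"spin": 0},
    {"linear": [0,0,0.2],"spin": 0},
    {"linear": [0,0,0.2],"spin": 0},
    {"linear": [0,0,0],"spin": 0},
    {"linear": [0,0,0],"spin": 0}
  ]
}}

```text
time: 24.67
tool_pos: [0.4822, 0.0042, 0.1993]
ee_rot: [3.141, -0.0, 3.129]
wrist_force: [1.4, 0.9, -2.0]
width: 0.0219
```

{"api": "play_rows", "payload": {
  "rows": [
    {"linear": [0,0,0.2],"spin": 0},
    {"linear": [0,0,0.2],"spin": 0},
    {"linear": [0,0,0.2],"spin": 0},
    {"linear": [0,0,0.1],"spin": 0},
    {"linear": [0,0,0],"spin": 0},
    {"linear": [0,0,0],"spin": 0}
  ]
}}

```text
time: 25.17
tool_pos: [0.4823, 0.0042, 0.1923]
ee_rot: [3.142, -0.0, 3.129]
wrist_force: [0.4, 0.3, -1.4]
width: 0.0217
```

{"api": "play_rows", "payload": {
  "rows": [
    {"linear": [0,0,0.15],"spin": 0},
    {"linear": [0,0,0.15],"spin": 0},
    {"linear": [0,0,0.15],"spin": 0},
    {"linear": [0,0,0.15],"spin": 0},
    {"linear": [0,0,0],"spin": 0},
    {"linear": [0,0,0],"spin": 0}
  ]
}}

```text
time: 25.67
tool_pos: [0.4822, 0.0042, 0.1863]
ee_rot: [3.141, -0.0, 3.129]
wrist_force: [-1.0, 0.0, -2.4]
width: 0.0217
```

{"api": "play_rows", "payload": {
  "rows": [
    {"linear": [0,0,0.15],"spin": 0},
    {"linear": [0,0,0.15],"spin": 0},
    {"linear": [0,0,0.1],"spin": 0},
    {"linear": [0,0,0],"spin": 0},
    {"linear": [0,0,0],"spin": 0}
  ]
}}

```text
time: 26.08
tool_pos: [0.4822, 0.0042, 0.1823]
ee_rot: [3.141, -0.0, 3.129]
wrist_force: [0.2, -0.1, -1.8]
width: 0.0217
```

{"api": "play_rows", "payload": {
  "rows": [
    {"linear": [0,0,0.15],"spin": 0},
    {"linear": [0,0,0.15],"spin": 0},
    {"linear": [0,0,0.15],"spin": 0},
    {"linear": [0,0,0.05],"spin": 0},
    {"linear": [0,0,0],"spin": 0},
    {"linear": [0,0,0],"spin": 0}
  ]
}}

```text
time: 26.58
tool_pos: [0.4822, 0.0042, 0.1774]
ee_rot: [3.141, -0.0, 3.129]
wrist_force: [-0.3, -0.1, -2.2]
width: 0.0217
```

{"api": "play_rows", "payload": {
  "rows": [
    {"linear": [0,0,0.15],"spin": 0},
    {"linear": [0,0,0.15],"spin": 0},
    {"linear": [0,0,0.15],"spin": 0},
    {"linear": [0,0,0.05],"spin": 0},
    {"linear": [0,0,0],"spin": 0},
    {"linear": [0,0,0],"spin": 0}
  ]
}}

```text
time: 27.08
tool_pos: [0.4823, 0.0042, 0.1724]
ee_rot: [3.141, -0.0, 3.129]
wrist_force: [-0.9, -0.6, -2.5]
width: 0.0223
```

{"api": "play_rows", "payload": {
  "rows": [
    {"linear": [0,0,0.15],"spin": 0},
    {"linear": [0,0,0.15],"spin": 0},
    {"linear": [0,0,0.15],"spin": 0},
    {"linear": [0,0,0.05],"spin": 0},
    {"linear": [0,0,0],"spin": 0},
    {"linear": [0,0,0],"spin": 0}
  ]
}}

```text
time: 27.58
tool_pos: [0.4823, 0.0042, 0.1674]
ee_rot: [3.141, -0.0, 3.129]
wrist_force: [-0.0, 0.1, -1.7]
width: 0.0217
```

{"api": "play_rows", "payload": {
  "rows": [
    {"linear": [0,0,0.15],"spin": 0},
    {"linear": [0,0,0.15],"spin": 0},
    {"linear": [0,0,0.15],"spin": 0},
    {"linear": [0,0,0.05],"spin": 0},
    {"linear": [0,0,0],"spin": 0},
    {"linear": [0,0,0],"spin": 0}
  ]
}}

```text
time: 28.08
tool_pos: [0.4823, 0.0042, 0.1624]
ee_rot: [3.142, -0.0, 3.129]
wrist_force: [0.0, 1.1, -0.7]
width: 0.0219
```

{"api": "play_rows", "payload": {
  "rows": [
    {"linear": [0,0,0.1],"spin": 0},
    {"linear": [0,0,0.1],"spin": 0},
    {"linear": [0,0,0.1],"spin": 0},
    {"linear": [0,0,0],"spin": 0},
    {"linear": [0,0,0],"spin": 0}
  ]
}}

```text
time: 28.5
tool_pos: [0.4824, 0.0042, 0.1596]
ee_rot: [3.142, 0.0, 3.129]
wrist_force: [0.2, -0.5, -1.2]
width: 0.0217
```

{"api": "play_rows", "payload": {
  "rows": [
    {"linear": [0,0,0.1],"spin": 0},
    {"linear": [0,0,0.1],"spin": 0},
    {"linear": [0,0,0.1],"spin": 0},
    {"linear": [0,0,0],"spin": 0},
    {"linear": [0,0,0],"spin": 0}
  ]
}}

```text
time: 28.92
tool_pos: [0.4825, 0.0042, 0.1571]
ee_rot: [-3.142, 0.001, 3.129]
wrist_force: [-0.9, 0.5, 5.0]
width: 0.0222
```

The seat pin is met (wrist +5 N). Pushing on.

{"api": "play_rows", "payload": {
  "rows": [
    {"linear": [0,0,0.1],"spin": 0},
    {"linear": [0,0,0.1],"spin": 0},
    {"linear": [0,0,0.1],"spin": 0},
    {"linear": [0,0,0],"spin": 0},
    {"linear": [0,0,0],"spin": 0}
  ]
}}

```text
time: 29.33
tool_pos: [0.4824, 0.0042, 0.1534]
ee_rot: [3.142, 0.0, 3.129]
wrist_force: [-1.2, -0.3, 3.3]
width: 0.0219
```

{"api": "play_rows", "payload": {
  "rows": [
    {"linear": [0,0,0.1],"spin": 0},
    {"linear": [0,0,0.05],"spin": 0},
    {"linear": [0,0,0],"spin": 0},
    {"linear": [0,0,0],"spin": 0},
    {"linear": [0,0,0],"spin": 0}
  ]
}}

```text
time: 29.75
tool_pos: [0.4824, 0.0042, 0.1519]
ee_rot: [3.141, 0.0, 3.129]
wrist_force: [0.5, -0.3, 3.7]
width: 0.0219
```

{"api": "play_rows", "payload": {
  "rows": [
    {"linear": [0,0,0.1],"spin": 0},
    {"linear": [0,0,0],"spin": 0},
    {"linear": [0,0,0],"spin": 0},
    {"linear": [0,0,0],"spin": 0}
  ]
}}

```text
time: 30.08
tool_pos: [0.4824, 0.0042, 0.151]
ee_rot: [3.142, 0.0, 3.129]
wrist_force: [-0.7, -0.1, 4.5]
width: 0.0219
```

{"api": "play_rows", "payload": {
  "rows": [
    {"linear": [0,0,0.07],"spin": 0},
    {"linear": [0,0,0],"spin": 0},
    {"linear": [0,0,0],"spin": 0},
    {"linear": [0,0,0],"spin": 0}
  ]
}}

```text
time: 30.42
tool_pos: [0.4825, 0.0042, 0.1508]
ee_rot: [3.142, 0.001, 3.129]
wrist_force: [0.7, -0.4, 6.4]
width: 0.0217
```

{"api": "play_rows", "payload": {
  "rows": [
    {"linear": [0,0,0.05],"spin": 0},
    {"linear": [0,0,0],"spin": 0},
    {"linear": [0,0,0],"spin": 0},
    {"linear": [0,0,0],"spin": 0}
  ]
}}

```text
time: 30.75
tool_pos: [0.4825, 0.0042, 0.1506]
ee_rot: [3.142, 0.001, 3.129]
wrist_force: [-2.1, -0.2, 7.7]
width: 0.022
```

{"api": "play_rows", "payload": {
  "rows": [
    {"linear": [0,0,0.05],"spin": 0},
    {"linear": [0,0,0],"spin": 0},
    {"linear": [0,0,0],"spin": 0},
    {"linear": [0,0,0],"spin": 0}
  ]
}}

```text
time: 31.08
tool_pos: [0.4825, 0.0042, 0.1505]
ee_rot: [-3.142, 0.001, 3.129]
wrist_force: [-1.1, -0.3, 8.2]
width: 0.0218
```

The position has stopped while the force climbs at about 8 N/mm, after roughly 8.5 mm of pin travel, so it's on the anvil. Relax, release and retreat.

{"api": "play_rows", "payload": {
  "rows": [
    {"linear": [0,0,-0.1],"spin": 0},
    {"linear": [0,0,0],"spin": 0}
  ]
}}

```text
time: 31.25
tool_pos: [0.4824, 0.0042, 0.1508]
ee_rot: [3.142, 0.001, 3.129]
wrist_force: [-0.2, -0.1, 5.6]
width: 0.0221
```

{"api": "play_rows", "payload": {
  "claw": 5.5,
  "rows": [
    {"linear": [0,0,0],"spin": 0},
    {"linear": [0,0,0],"spin": 0},
    {"linear": [0,0,0],"spin": 0},
    {"linear": [0,0,0],"spin": 0},
    {"linear": [0,0,0],"spin": 0},
    {"linear": [0,0,-2],"spin": 0},
    {"linear": [0,0,-3],"spin": 0},
    {"linear": [0,0,-4],"spin": 0},
    {"linear": [0,0,-4],"spin": 0},
    {"linear": [1.5,0,-2],"spin": 0},
    {"linear": [2,0,0],"spin": 0},
    {"linear": [0,0,0],"spin": 0}
  ]
}}

```text
time: 32.25
tool_pos: [0.4463, 0.0047, 0.3032]
ee_rot: [-3.141, 0.005, 3.129]
wrist_force: [0.3, -0.0, -1.0]
width: 0.055
```

Run:
```python
from h import *
w=snap("wrist");t=snap("top")
z=.1506-.1314
print("o expect w",proj(w,[.4825,.0042,z+.15]),"top",proj(t,[.4825,.0042,z+.15]))
for s,n in((w,"w"),(t,"t")):
  for q in("orange_gauge","blue_gauge","grey_gauge"):
    for d in finder.silhouettes(s,q): print(n,q,round(d["conf"],2),np.round(d["box"]))
print("b,g top",proj(t,[.5911,-.1933,.23]),proj(t,[.6239,-.1973,.23]))
a=cv2.resize(w["frame"][120:400,160:480,::-1],(560,490));b=cv2.resize(t["frame"][180:320,280:440,::-1],(560,490),interpolation=cv2.INTER_CUBIC)
cv2.imwrite("pics/w9.png",cv2.resize(np.hstack([a,b]),(800,350)))
```

```text
o expect w [320.61185401 279.93997676] top [317.10774814 289.97802635]
w orange_gauge 0.91 [321. 263.  40.  40.]
w grey_gauge 0.62 [539. 302.  79.  53.]
w grey_gauge 0.19 [334. 440.  29.  20.]
t orange_gauge 0.17 [399. 230.  26.  17.]
t blue_gauge 0.75 [402. 243.  28.  24.]
t blue_gauge 0.66 [315. 313.  44.   6.]
t grey_gauge 0.56 [402. 227.  31.  20.]
t grey_gauge 0.54 [214. 266.  18.  19.]
t grey_gauge 0.53 [250. 312.  14.  15.]
b,g top [409.71574201 236.0862049 ] [410.99317698 221.22050845]
```

View pics/w9.png

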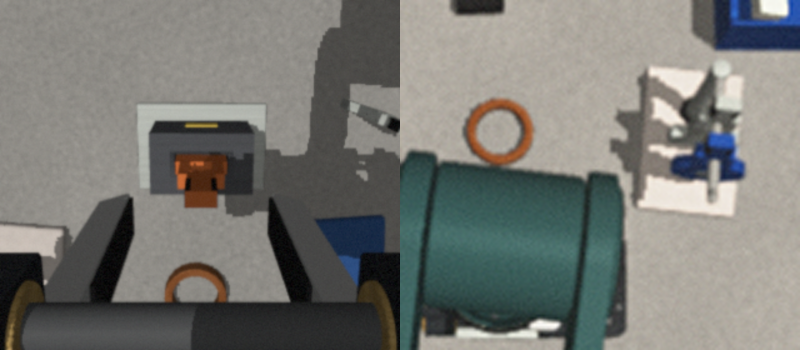

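The wrist half shows orange standing upright and centred in the slot. The top half shows blue and grey hanging on the white-based hook. Nothing touches the gripper, so I'm handing in.

{"api": "play_rows", "payload": {
  "rows": [
    {"linear": [0,0,0],"spin": 0},
    {"linear": [0,0,0],"spin": 0},
    {"linear": [0,0,0],"spin": 0},
    {"linear": [0,0,0],"spin": 0},
    {"linear": [0,0,0],"spin": 0},
    {"linear": [0,0,0],"spin": 0}
  ]
}}

```text
time: 33.15
tool_pos: [0.4473, 0.0047, 0.3004]
ee_rot: [3.141, 0.0, 3.129]
wrist_force: [0.2, -0.7, -0.0]
width: 0.055
```

```bash
python3 -c "
from bench import robot
print(robot.get_obs()['time']);print(robot.close_job())"
```

```text
33.15
the job is handed in; nothing more can be done
None
```

I handed the job in at 33 s of the 69 s allowed. The grey gauge and then the blue one hang on the spare hook. The orange gauge stands released in the socket slot, and the gripper is clear of everything.

- **Orange in the socket:** its tongue met the seat pin at a TCP height of about 159 mm. It then went down at about 6 N and stopped at 150.5 mm, after roughly 8.5 mm of travel. There the force climbed at about 8 N/mm to around 10 N in all, which fits the hard anvil.
- **Last pictures:** orange is upright and centred in the slot. Blue and grey are both on the spare pin, and the tape roll looks unmoved. The other bystanders were not re-measured; the arm met no unexpected force.
- **Checks that disagreed or were loose:** the network's labels were unreliable in the last top view, with a weak false "orange" on the hook and a false "blue" at the socket, so I relied on the picture there. Blue swung slightly, by roughly 0.06 rad, just after release. I judged it settled by eye in the last view and did not measure its tilt.

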